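# Hold the takings safe's slot open with its key

## Task

Please open the slot of the takings safe for me so that I can post the packets: take the key with the round head out of the wooden key block, put it in the lock on top of the safe and work it past the sticky pins until it is fully home, then turn it a quarter turn clockwise to its stop, which draws the shutter away from the slot. The lock springs back, so finish while still gripping the key and holding it turned; leave the other two keys and the paper packets where they are.

Things in the scene. Friction and masses are not known exactly. Their poses are not given: they have to be found in the camera images.
- safe_key: the safe's key, standing blade down in one of the block's three holes; the only one with a round head. Origin: centre of the underside of its steel collar (24 mm across, 5 mm thick), which lies on the block and later on the lock; z up along the key. Neck 8 x 13 mm above the collar to z 17. 50 g. While held it moves with the gripper
- key_head (a point): centre of the round black head of the safe's key, 30 mm above the key's origin: an upright disc 32 mm across and 10 mm thick (z 14 to 46 of the key), its flat faces looking to the key's +x and -x: grip across these 10 mm
- key_tip (a point): end of the key's blade, 30 mm below the key's origin. The blade is 4 mm thick (along the key's x; 2.6 mm in its lowest 5 mm) and up to 14 mm wide (along the key's y), with a rounded end and both edges bitted; it fits the lock either way round, so half a turn makes no difference
- store_key: another key in the block, same collar, with an upright rectangular black head 10 x 24 x 34 mm (top at z 47); leave alone. Origin and axes as for the safe's key
- case_key: another key in the block, same collar, with a low wide black head 10 x 40 x 17 mm (top at z 32); leave alone. Origin and axes as for the safe's key
- key_block: fixed block of light wood on a plinth, 68 x 184 mm, 46 mm high, with three holes in a row along its y, 52 mm apart, the middle one at its centre; which key stands where varies. The key collars lie on its top, and all heads lie in the plane of the row. Origin: centre of the underside
- safe: fixed grey steel takings safe, 170 mm deep (x), 250 mm wide (y), deck 100 mm high, with a posting slot 22 x 118 mm in the deck (centre at x +12, y +26 mm) and the lock (axis at x -35, y -82 mm). Origin: centre of the underside; at yaw 0 its front looks to the robot (-x)
- keyway (a point): centre of the keyway's mouth, on the lock's upright turning axis, level with the deck, z up; it turns with the brass plug. The slot is 5.5 mm wide (its x) and 16 mm long (its y), the mouth flares by 2.5 mm all round; a steel ring 28 mm wide inside and 3 mm high surrounds it. The key is home when its collar lies on the plug: key origin here, key x along or against this x
- pins (a point): on the lock's axis, 15 mm below the mouth, midway between two pairs of sticky sprung pins (11 and 19 mm down). They catch the key's bits over its last 18 mm: a straight push may need 12 to 25 N, about half while the key is rocked 0.1 rad to and fro about its axis. Its last 3.5 mm press down a spring plate (about 3 N); only then can the plug turn
- lock (a joint): turn of the plug in rad: 0 at rest (keyway along the safe's y), grows clockwise seen from above, stop at 1.57. Blocked at about 0.15 until the key is home. A spring turns it back (0.04 N m at 0, 0.14 N m at the stop). The key has play in the keyway and gives in the grip, so the hand turns about 0.2 rad more than the plug
- shutter (a joint): slide in m of the steel shutter under the posting slot: 0 closed, 0.0235 open, driven by the plug (0.015 m per rad)
- kraft_packet_0: lower of two kraft paper packets of takings, 62 x 100 x 14 mm, on the counter to the right of the safe; leave alone. Origin: centre of the underside
- kraft_packet_1: upper packet, lying on the lower one, same size; leave alone. Origin: centre of the underside
Mind the look-alikes: they are no part of the job. There is more than one size of the key_block; the job needs the larger.

How it is judged:
By the outcome, as a careful person would: the job done as asked, in the order asked, and still so for the second after the job is handed in, while the arm keeps its last pose, push and grip.
It also fails if it takes over 51 s, if anything falls off the work surface, if the arm or the gripper's body presses on something with over 40 N, if the wrist force passes 120 N, or if a joint passes its speed limit or range.

## Robot

A 6-joint arm with a two-finger parallel gripper is mounted at the origin on a cart in front of the work surface, level with it; the furniture and walls round the work are solid. World frame = base frame: x ahead of the robot, y to its left, z up, the work surface at z = 0. Lengths are in m, angles in rad, forces in N, time in s.
With the tool pointing down it reaches from about 0.35 to 0.775 m from the base axis. Payload 5.5 kg.
Tool frame: the origin (TCP) lies at the very end of the fingers, on their centre line; the grasp point (between the pads) lies 19 mm behind it; z points along the fingers, y is the line along which they close (so a half turn about z gives the same grasp; the last joint's range is limited). The gripper opens to 85 mm and grips with 20 to 120 N. Pads are 22 mm wide; open, the fingers measure 114 mm over their backs; the gripper's body (76 mm by 85 mm) begins 54 mm behind the grasp point. The pads swing forward as they close: fully open they stand 13 mm farther back than shut.
Start: joints at [1.136, 0.313, 0.046, 1.304, 0, 1.431], TCP at [0.167, 0.55, 0.195] pointing down, gripper open.
Joint ranges: [-2.76, 2.76], [-0.86, 1.69], [-1.03, 1.26], [-2.2, 2.34], [-1.47, 1.5], [-3.14, 3.14]. Speed limits (rad/s): [2.57, 2.57, 3.14, 3.14, 3.14, 3.14].

## Interface

Orientations are given as a unit quaternion [x, y, z, w].
In Python, from plant import ctrl gives the robot as it stands.
- The arm moves only by the tool move_arm, never from a script. Its argument "motion" is a list of rows, each a list of 7 numbers: the shift along the tool's x, y, z normalised to -1 to 1, where 1 is 4 cm, then the turn, a rotation vector about the tool's x, y, z normalised to -1 to 1, where 1 is 90 degrees, then the opening, from 0 (shut) to 1 (fully open). A call has 1 to 8 rows; each row shifts and turns the commanded pose from where the row before left it, along the tool's axes as they then stand; what a row does not reach is not made up. A row lasts 1/10 s, in which the tool goes at most 50 mm and 8.59 degrees, less where a joint would pass 70% of its speed; a pose out of reach is approached as far as the arm can. A call with a number of a shift or a turn outside -1 to 1 is refused whole. A call with a gripper value outside its range is refused whole. The fingers move at their own pace and stop on an object; "grip_force" is the grip in N (left out, the last holds). Time passes only in rows, so rows that do not move let the fingers close. It gives the time, the measured TCP pose, the force, the opening and the grip force at its end, in the units of the state.
- ctrl.get_obs(): the state, without advancing time (a new reading comes with each control period).
- ctrl.grab_frame(name): name is "scene" or "side" or "wrist"; returns a dict with "img" (384x512x3 uint8, red, green, blue), "mtx" (3x3 intrinsics, pixels), "k1" (the pictures are not rectified: a ray, as slopes to the right and down, at radius r is drawn at 1 + k1 r^2 times it, then the intrinsics apply), "rvec" (rotation vector, rad) and "tvec" (3), from world to camera coordinates, as OpenCV has them; the wrist camera has in their place "tool_from_camera" (4x4, takes a point from camera to tool coordinates, whose origin is the TCP and whose axes are the flange's). Camera axes: x right, y down, z forward; pixel columns grow to the right and rows downward; lengths in m; the calibration is good to about 2 mm. A picture is of the moment at which its call begins: read the wrist's pose just before it. There is no depth.
- ctrl.finish_job(): hands the job in; it is judged then, once.
The state is a dict: "t": time; "q": joint angles; "qd": joint speeds; "tau": joint torques, N m; "tcp_pos": TCP position; "eef_rot": TCP orientation; "contact_force": force on the tool from outside, world axes, zero at the start; "torque": the same for the moment, N m; "grip_width": finger opening in m; "grip_force": force on a finger pad.
Only numpy, scipy, OpenCV 4.12 (cv2) and the standard library are available. Lean on these libraries where they do the work, as an engineer would, in place of code of your own. Each camera call takes 0.05 s, during which the arm holds its last target. There are 200 camera calls.

## Working session

There is one attempt and no reset: what is moved stays moved. The work goes in short steps, Python scripts to look and compute and a tool call to move; the robot and the scene stay as the last step left them, time stands still between calls to the robot, and variables do not carry over. Pictures are saved under pics/ and viewed, at most 10 in all, crops included, and the job is handed in when it is done.

Besides the shell and the picture viewer there is one more tool, called after "Call:" by a JSON object that holds its "fn" and its "kwargs". move_arm: Moves the arm, as the interface text tells. Scaled input: -1 to 1 covers 4 cm each way for a shift and 90 degrees each way for a turn. Its arguments: {"type":"object","properties":{"motion":{"type":"array","items":{"type":"array","items":{"type":"number","minimum":-1,"maximum":1}}},"grip_force":{"type":"number"}},"required":["motion"]}

```bash
mkdir -p pics; ls
python3 - <<'E'
from plant import ctrl
import cv2,numpy as np,pickle
o=ctrl.get_obs();print(o)
F={}
for n in ("scene","side","wrist"):
    f=ctrl.grab_frame(n);F[n]=f
    cv2.imwrite(f"pics/{n}0.png",f["img"][:,:,::-1])
    print(n,{k:np.round(v,4).tolist() for k,v in f.items() if k!="img"})
pickle.dump((o,F),open("f0.pkl","wb"))
a=np.hstack([cv2.resize(F[n]["img"],(400,300)) for n in("scene","side")])
E
```

```text
pics
{'t': 0.0, 'q': array([1.13637725e+00, 3.14042198e-01, 4.49868717e-02, 1.30359679e+00,
       2.79878051e-05, 1.43119202e+00]), 'qd': array([-0.00067282, -0.00143915, -0.00046822, -0.0002003 , -0.00021408,
       -0.00072544]), 'tau': array([ 9.54989846e-04, -4.80623746e+01,  2.98534584e+01,  1.93364848e-02,
       -1.04776900e-04,  5.27689636e-06]), 'tcp_pos': array([0.16683319, 0.54966814, 0.19408838]), 'eef_rot': array([ 1.46874083e-01,  9.89154762e-01, -8.85977538e-04, -2.76096988e-04]), 'contact_force': array([-0.30255231,  0.42151582,  0.29905792]), 'torque': array([ 0.0029177 , -0.00762107,  0.03696012]), 'grip_force': 0.0, 'grip_width': 0.08538742194879624}
scene {'mtx': [[395.2668, 0.0, 253.573], [0.0, 395.2668, 193.4195], [0.0, 0.0, 1.0]], 'k1': 0.0089, 'rvec': [2.3735, -0.5286, 0.2239], 'tvec': [-0.4354, 0.3733, 1.2388]}
side {'mtx': [[391.5412, 0.0, 258.4942], [0.0, 391.5412, 187.864], [0.0, 0.0, 1.0]], 'k1': -0.0585, 'rvec': [1.9599, -0.5073, 0.3608], 'tvec': [-0.4155, 0.2449, 1.2205]}
wrist {'mtx': [[329.2525, 0.0, 257.2694], [0.0, 329.2525, 196.188], [0.0, 0.0, 1.0]], 'k1': -0.0688, 'tool_from_camera': [[-0.0009, -0.9569, -0.2905, 0.0747], [1.0, -0.0007, -0.001, 0.0014], [0.0008, -0.2905, 0.9569, -0.1795], [0.0, 0.0, 0.0, 1.0]]}
```

View pics/scene0.png

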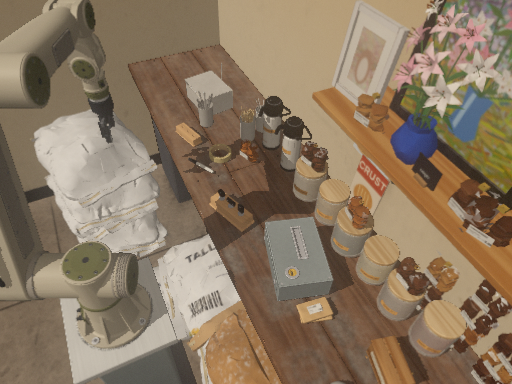

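View pics/side0.png

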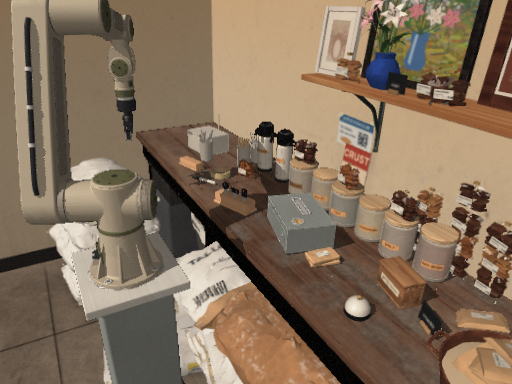

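The scene picture shows two light wooden blocks. One holds three black-headed keys at about (232,208), the other is small and empty at (188,133). The safe is at (297,258), with its lock at (292,272), and the packets are at (315,310). I'll confirm the block and the keys in an enlarged crop.

Run:
```python
import cv2,numpy as np
s=cv2.imread("pics/scene0.png");d=cv2.imread("pics/side0.png")
R=lambda im,x,y,w,h:cv2.resize(im[y:y+h,x:x+w],(400,300),interpolation=cv2.INTER_CUBIC)
cv2.imwrite("pics/crop1.png",np.vstack([np.hstack([R(s,195,180,72,54),R(d,200,172,72,54)]),np.hstack([R(s,257,210,88,66+0),R(s,160,110,72,54)])]))
```

```text
(no output)
```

View pics/crop1.png

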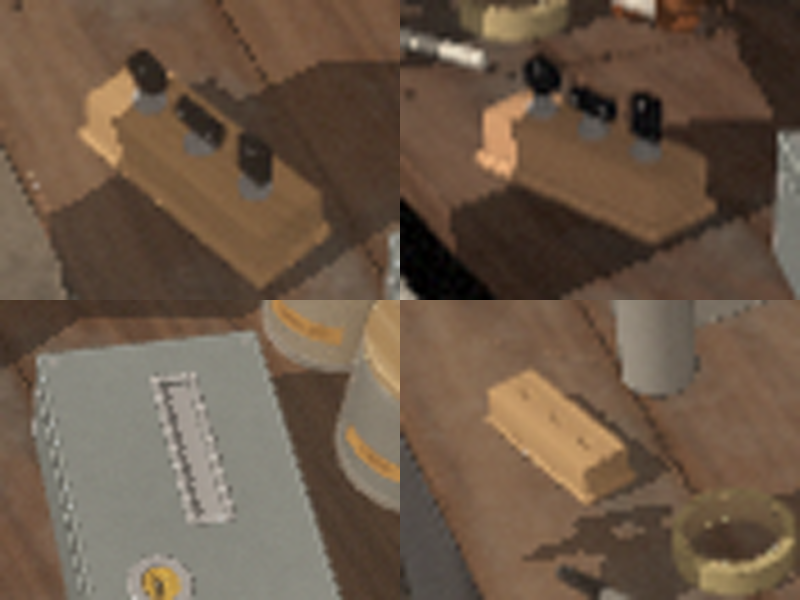

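Candidates, in scene pixels: the round head is the far-left key at (222,193), which is (225,185) in the side view. The low wide head is in the middle at (231,202) and the tall rectangular head is on the right at (241,209). The empty small block at (188,133) is the look-alike. The round-headed key in the larger block is the one to take. Next I'll triangulate.

```bash
cat > h.py <<'E'
import cv2,numpy as np
from scipy.spatial.transform import Rotation as R
def ray(f,uv,obs=None):
    K=f["mtx"];xd=np.array([(uv[0]-K[0,2])/K[0,0],(uv[1]-K[1,2])/K[1,1]])
    d=np.append(cv2.undistortPoints(np.array([[uv]],float),K,np.array([f["k1"],0,0,0,0.]))[0,0],1)
    if obs is None:
        M=cv2.Rodrigues(np.array(f["rvec"],float))[0];return -M.T@np.ravel(f["tvec"]),M.T@d
    T=f["tool_from_camera"];M=R.from_quat(obs["eef_rot"]).as_matrix()
    return obs["tcp_pos"]+M@T[:3,3],M@T[:3,:3]@d
def onz(r,z): return r[0]+r[1]*(z-r[0][2])/r[1][2]
def tri(rs):
    A=0;b=0
    for o,d in rs:
        d=d/np.linalg.norm(d);P=np.eye(3)-np.outer(d,d);A=A+P;b=b+P@o
    return np.linalg.solve(A,b)
def proj(f,p,obs=None):
    if obs is None: rv,tv=np.array(f["rvec"],float),np.array(f["tvec"],float)
    else:
        W=np.eye(4);W[:3,:3]=R.from_quat(obs["eef_rot"]).as_matrix();W[:3,3]=obs["tcp_pos"]
        C=np.linalg.inv(W@f["tool_from_camera"]);rv,tv=cv2.Rodrigues(C[:3,:3])[0],C[:3,3]
    return cv2.projectPoints(np.atleast_2d(p).astype(float),rv,tv,f["mtx"],np.array([f["k1"],0,0,0,0.]))[0][:,0]
E
python3 - <<'E'
from h import *
import pickle
o,F=pickle.load(open("f0.pkl","rb"));s,d=F["scene"],F["side"]
blobs={}
for n,f,(x,y,w,h) in (("s",s,(195,180,72,54)),("d",d,(217,172,50,34))):
    im=f["img"][y:y+h,x:x+w].astype(int)
    m=(im.max(2)<62).astype(np.uint8)
    k,_,st,c=cv2.connectedComponentsWithStats(m)
    for i in range(1,k):
        if st[i,4]>8: print(n,st[i],c[i]+[x,y])
c=lambda a,b:(195+a/5.556,180+b/5.556)
e=lambda a,b:(200+(a-400)/5.556,172+b/5.556)
H=[(c(148,73),e(542,75)),(c(199,120),e(594,103)),(c(255,157),e(646,117))]
for a,b in H: print("head",tri([ray(s,a),ray(d,b)]))
C=[(c(150,100),e(542,103)),(c(201,142),e(596,127)),(c(256,185),e(648,152))]
for a,b in C: print("collar",onz(ray(s,a),.049),onz(ray(d,b),.049),tri([ray(s,a),ray(d,b)]))
g=lambda a,b:(257+a/4.545,210+(b-300)/4.545)
for nm,p in dict(FL=(38,355),FR=(252,333),slotTL=(150,378),slotTR=(197,372),slotBR=(235,518),slotBL=(190,522),lock=(160,583)).items(): print(nm,onz(ray(s,g(*p)),.1))
# packets, etc
E
```

```text
s [23  9  7  8 36] [221.22222222 192.58333333]
s [32 17  8  9 34] [230.61764706 201.23529412]
s [43 24  6  9 43] [240.65116279 207.8372093 ]
d [13  0  8  6 30] [233.33333333 173.8       ]
d [ 37   0  13  19 119] [262.09243697 177.8907563 ]
d [ 5  9  8  8 42] [225.16666667 184.80952381]
d [13 15  9  7 36] [234.36111111 190.25      ]
d [ 24  17  26  17 209] [255.96172249 197.57416268]
head [0.47285101 0.26183795 0.07279983]
head [0.49043571 0.21367905 0.06663904]
head [0.50882273 0.16594807 0.07172016]
collar [0.47225774 0.25812549 0.049     ] [0.47302612 0.26387678 0.049     ] [0.47023696 0.25556176 0.05294212]
collar [0.48906403 0.20961038 0.049     ] [0.49046549 0.20924693 0.049     ] [0.48946329 0.20878414 0.04953233]
collar [0.50739716 0.16073995 0.049     ] [0.50513537 0.15614487 0.049     ] [0.50893962 0.16364133 0.04481322]
FL [0.55090708 0.05361442 0.1       ]
FR [0.70943257 0.00390354 0.1       ]
slotTL [ 0.61754212 -0.00081367  0.1       ]
slotTR [ 0.65242658 -0.01072384  0.1       ]
slotBR [ 0.61263656 -0.13317753  0.1       ]
slotBL [ 0.58214304 -0.12267846  0.1       ]
lock [ 0.53917411 -0.15632244  0.1       ]
```

Call:
{"fn": "move_arm", "kwargs": {"motion": [[-0.59,-0.295,0,0,0,0,1],[-0.59,-0.295,0,0,0,0,1],[-0.59,-0.295,0,0,0,0,1],[-0.59,-0.295,0,0,0,0,1],[-0.59,-0.295,0,0,0,0,1],[-0.59,-0.295,0,0,0,0,1],[-0.59,-0.295,0,0,0,0,1],[-0.59,-0.295,0,0,0,0,1]]}}

```text
t: 0.95
tcp_pos: [0.3208, 0.4041, 0.1947]
eef_rot: [0.147, 0.989, -0.0, -0.0]
contact_force: [0.4, -0.2, -0.0]
grip_width: 0.0855
grip_force: 0.0
```

Call:
{"fn": "move_arm", "kwargs": {"motion": [[-0.59,-0.295,0,0,0,0,1],[-0.59,-0.295,0,0,0,0,1],[-0.59,-0.295,0,0,0,0,1],[-0.59,-0.295,0,0,0,0,1],[-0.59,-0.295,0,0,0,0,1],[-0.59,-0.295,0,0,0,0,1],[-0.59,-0.295,0,0,0,0,1],[-0.59,-0.295,0,0,0,0,1]]}}

```text
t: 1.75
tcp_pos: [0.4741, 0.259, 0.1947]
eef_rot: [0.147, 0.989, -0.0, -0.0]
contact_force: [-0.3, 0.4, -0.2]
grip_width: 0.0854
grip_force: 0.0
```

Call:
{"fn": "move_arm", "kwargs": {"motion": [[0,0,0,0,0,-0.088,1],[0,0,0,0,0,-0.088,1],[0,0,0,0,0,-0.088,1],[0,0,0,0,0,-0.088,1],[0,0,0,0,0,-0.088,1],[0,0,0,0,0,-0.088,1],[0,0,0,0,0,-0.088,1],[0,0,0,0,0,-0.088,1]]}}

```text
t: 2.55
tcp_pos: [0.4733, 0.2598, 0.1946]
eef_rot: [-0.397, 0.918, 0.0, -0.0]
contact_force: [0.5, 0.4, 0.1]
grip_width: 0.0855
grip_force: 0.0
```

Call:
{"fn": "move_arm", "kwargs": {"motion": [[0,0,0,0,0,-0.088,1],[0,0,0,0,0,-0.088,1],[0,0,0,0,0,-0.088,1],[0,0,0,0,0,-0.088,1],[0,0,0,0,0,-0.088,1],[0,0,0,0,0,-0.088,1],[0,0,0,0,0,-0.088,1],[0,0,0,0,0,-0.088,1]]}}

```text
t: 3.35
tcp_pos: [0.4733, 0.2598, 0.1947]
eef_rot: [0.82, -0.572, -0.0, 0.0]
contact_force: [-0.2, 0.1, 0.0]
grip_width: 0.0854
grip_force: 0.0
```

Run:
```python
from plant import ctrl
from h import *
import pickle
o=ctrl.get_obs();f=ctrl.grab_frame("wrist");pickle.dump((o,f),open("f1.pkl","wb"))
print(o["t"],o["q"].round(3),o["tcp_pos"],R.from_quat(o["eef_rot"]).as_matrix().round(4))
cv2.imwrite("pics/w1.png",f["img"][:,:,::-1])
print(proj(f,[[.4728,.26,.076]],o))
```

```text
3.35 [ 0.353  0.246 -0.046  1.28   0.    -1.569] [0.47330796 0.25976303 0.19468047] [[ 3.445e-01 -9.388e-01 -6.000e-04]
 [-9.388e-01 -3.445e-01 -2.000e-04]
 [-0.000e+00  6.000e-04 -1.000e+00]]
[[257.84580877 178.28403442]]
```

View pics/w1.png

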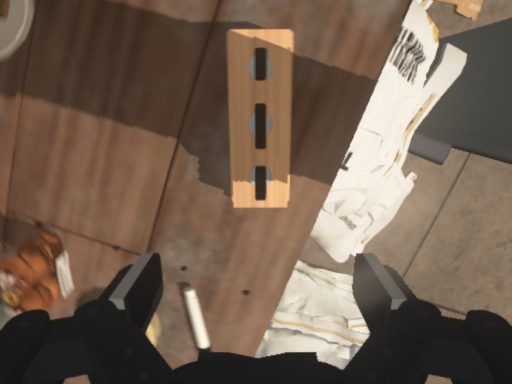

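The wrist view shows the three keys in a column at x≈260: the round-headed one nearest the gripper at (260,182), the wide one at (261,125) and the tall one at (261,64). The row is nearly parallel to the tool's x axis. I'll measure with masks.

Run:
```python
from h import *
import pickle
o,f=pickle.load(open("f1.pkl","rb"));im=f["img"]
x,y,w,h=228,28,66,182
c=im[y:y+h,x:x+w].astype(int)
dark=(c.max(2)<50).astype(np.uint8)
k,_,st,ce=cv2.connectedComponentsWithStats(dark)
for i in range(1,k):
    if st[i,4]>60:
        a=st[i];u=ce[i]+[x,y];print(a[:4]+[x,y,0,0],u)
        top={0:.093}
        # lateral: use centroid column on head-mid plane; 
        for z in (.076,.092): print("  ",z,onz(ray(f,u,o),z).round(4))
grey=((c.max(2)-c.min(2)<28)&(c.max(2)>70)).astype(np.uint8)
k,_,st,ce=cv2.connectedComponentsWithStats(grey)
for i in range(1,k):
    if st[i,4]>30: print("grey",st[i],ce[i]+[x,y],onz(ray(f,ce[i]+[x,y],o),.051).round(4))
# block outline
b=((im[...,0].astype(int)-im[...,2])>40).astype(np.uint8)
p=(.473,.26)
cv2.imwrite("pics/w1c.png",cv2.resize(im[24:216,220:300,::-1],None,fx=3,fy=3,interpolation=cv2.INTER_CUBIC))
```

```text
[256  49   9  31] [259.91372549  64.28627451]
   0.076 [0.5056 0.1654 0.076 ]
   0.092 [0.5052 0.1668 0.092 ]
[256 105   9  43] [259.98958333 125.9453125 ]
   0.076 [0.4875 0.2142 0.076 ]
   0.092 [0.4881 0.213  0.092 ]
grey [ 20  28   8  23 131] [252.36641221  66.99236641] [0.5119 0.1679 0.051 ]
grey [37 29  7 22 96] [267.94791667  67.42708333] [0.4982 0.1633 0.051 ]
grey [21 86  6 21 95] [251.98947368 123.71578947] [0.4946 0.2168 0.051 ]
grey [38 86  6 21 89] [267.92134831 123.93258427] [0.48   0.2117 0.051 ]
grey [  0 121   2  47  51] [228.07843137 173.33333333] [0.5005 0.2712 0.051 ]
grey [ 21 138   8  20  96] [252.6875     175.55208333] [0.4765 0.2649 0.051 ]
grey [ 36 138   7  21  78] [267.29487179 175.98717949] [0.4625 0.2602 0.051 ]
```

View pics/w1c.png

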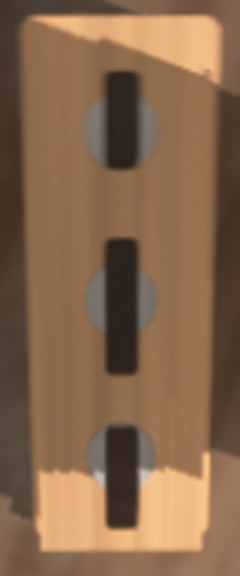

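Call:
{"fn": "move_arm", "kwargs": {"motion": [[-0.095,0.065,0.4,0,0,0,1],[0,0,0.43,0,0,0,1],[0,0,0.43,0,0,0,1],[0,0,0.43,0,0,0,1],[0,0,0.43,0,0,0,1],[0,0,0.43,0,0,0,1],[0,0,0.43,0,0,0,1],[0,0,0.43,0,0,0,1]], "grip_force": 100}}

```text
t: 4.2
tcp_pos: [0.4696, 0.2625, 0.0577]
eef_rot: [0.818, -0.576, -0.0, 0.0]
contact_force: [0.1, 0.4, -0.2]
grip_width: 0.0856
grip_force: 0.0
```

Call:
{"fn": "move_arm", "kwargs": {"motion": [[0,0,0,0,0,0,0],[0,0,0,0,0,0,0],[0,0,0,0,0,0,0],[0,0,0,0,0,0,0],[0,0,0,0,0,0,0],[0,0,0,0,0,0,0],[0,0,0,0,0,0,0],[0,0,0,0,0,0,0]]}}

```text
t: 5.0
tcp_pos: [0.4698, 0.2626, 0.0587]
eef_rot: [0.818, -0.575, 0.0, -0.0]
contact_force: [0.5, -0.3, -0.4]
grip_width: -0.0001
grip_force: 0.0
```

The fingers shut on nothing, so I'll look.

Run:
```python
from plant import ctrl
from h import *
o=ctrl.get_obs();print(o["grip_width"],o["grip_force"],o["contact_force"],o["tcp_pos"])
f=ctrl.grab_frame("wrist");s=ctrl.grab_frame("scene");d=ctrl.grab_frame("side")
r=lambda im:cv2.resize(im,(400,300),interpolation=cv2.INTER_CUBIC)
cv2.imwrite("pics/m2.png",np.vstack([np.hstack([r(f["img"]),r(f["img"][230:384,150:355])]),np.hstack([r(s["img"][170:230,190:270]),r(d["img"][160:220,190:270])])])[:,:,::-1])
```

```text
-6.955754978101062e-05 0.0 [ 0.54668316 -0.34201158 -0.37213481] [0.46983626 0.26258486 0.05871035]
```

View pics/m2.png

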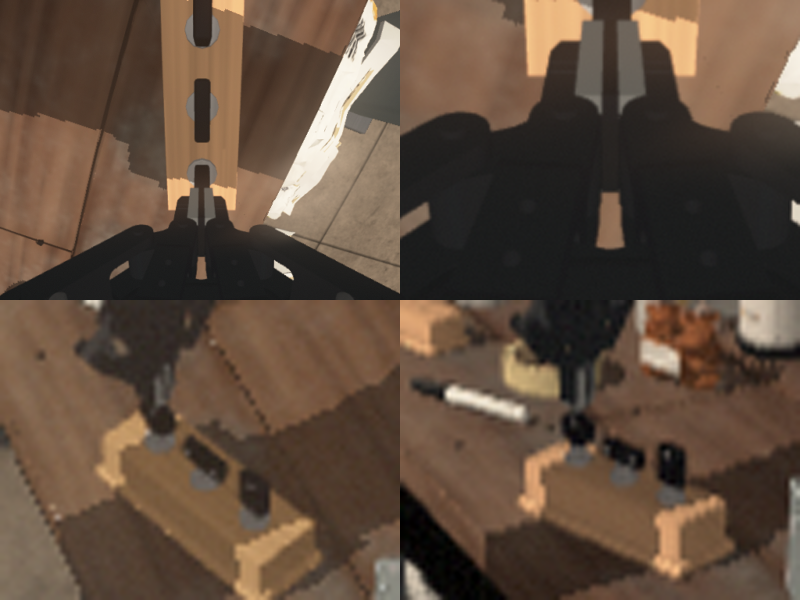

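Run:
```python
from plant import ctrl
from h import *
o=ctrl.get_obs();f=ctrl.grab_frame("wrist");s=ctrl.grab_frame("scene");d=ctrl.grab_frame("side")
M=R.from_quat(o["eef_rot"]).as_matrix()
T=lambda *p:o["tcp_pos"]+M@np.array(p)
for nm,p in dict(tcp=T(0,0,0),grasp=T(0,0,-.019),gl=T(.011,-.005,-.019),gr=T(.011,.005,-.019),headtop=np.array([.4697,.2626,.093]),col=np.array([.4697,.2626,.05])).items():
    print(nm,p.round(4),proj(f,p,o).round(1),proj(s,p).round(1),proj(d,p).round(1))
im=f["img"];
for r in range(232,330,6): print(r,im[r,238:276:2].max(1))
def crop(im,x,y): return cv2.resize(im[y:y+45,x:x+60],(400,300),interpolation=cv2.INTER_CUBIC)
g=lambda im:(255*(im/255.)**.5).astype(np.uint8)
cv2.imwrite("pics/m3.png",g(np.vstack([np.hstack([cv2.resize(im[200:320,180:340],(400,300)),crop(s["img"],195,170)]),np.hstack([crop(d["img"],195,155),crop(d["img"],195,155)])]))[:,:,::-1])
```

```text
tcp [0.4698 0.2626 0.0586] [[257.9 226.1]] [[220.8 195.7]] [[225.  188.7]]
grasp [0.4698 0.2626 0.0776] [[258.  239.6]] [[220.6 192.4]] [[224.9 184.5]]
gl [0.4782 0.2539 0.0776] [[248.4 220.2]] [[223.6 193.3]] [[227.7 184.9]]
gr [0.4688 0.2505 0.0776] [[267.5 220.2]] [[221.6 194.7]] [[226.  185.7]]
headtop [0.4697 0.2626 0.093 ] [[258.2 252.9]] [[220.4 189.6]] [[224.9 181.1]]
col [0.4697 0.2626 0.05  ] [[258.  220.9]] [[220.9 197.2]] [[225.  190.6]]
232 [241 238 176 162 134 100  59  59  59  60  61  60  60  62  61  90 131 128
 140]
238 [240 240 235 227 226 149  62  64  64  65  64  65  65  66  65 149 237 242
 245]
244 [240 239 223 112 109 109 108 108  80  65  65  72 108 110 110 110 112 190
 244]
250 [205 204 161 109 109 109 109 108  74  64  65  68 107 109 110 110 109 132
 212]
256 [ 61  62 105 108 108 108 108 107  70  63  63  65 105 108 108 108 109 108
  70]
262 [ 61  69 105 106 107 106 107 106  64  58  58  60 103 107 106 106 106 106
  79]
268 [ 55  76 105 105 105 104 104 100  57  54  53  55  92 105 104 104 104 105
  94]
274 [ 52  90 103 103 103 103 103  97  52  47  47  49  89 103 102 102 103 103
  97]
280 [ 46  47  51  73  98 124 126 116  52  48  48  50  98 126 125 114  78  58
  46]
286 [ 42  43  41  40  41  41  46 109  49  45  45  47  94  57  41  40  40  41
  42]
292 [39 38 37 38 37 38 36 38 42 42 42 42 38 38 38 39 38 39 40]
298 [35 34 35 36 35 35 35 35 39 41 41 40 37 36 36 37 37 38 39]
304 [33 32 34 34 33 33 33 35 39 40 40 40 36 34 35 35 36 37 38]
310 [32 32 33 32 32 32 34 33 37 39 39 39 35 36 35 36 37 36 38]
316 [31 31 31 30 32 31 35 33 37 38 38 37 33 35 36 32 34 33 34]
322 [31 31 29 31 29 34 34 32 36 37 36 36 32 33 35 30 31 32 30]
328 [31 30 28 29 29 33 32 39 69 67 68 68 52 31 33 31 29 28 30]
```

View pics/m3.png

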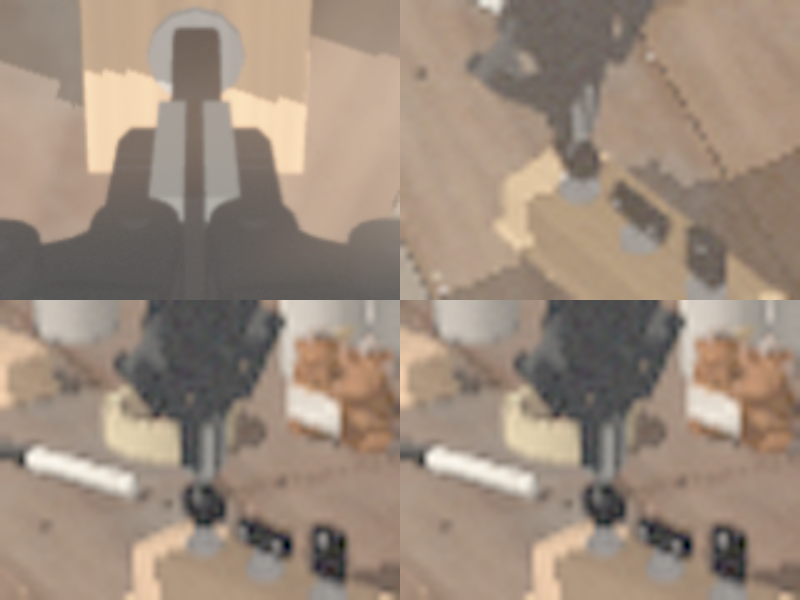

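The fingertips appear to end just above the round head at about wrist row 242 (z about 0.093), higher than the reported TCP. I'll measure that offset.

The gripper has closed on nothing. Its tips sit about 37 mm behind the reported TCP: the wrist view and the scene/side rays both put them at z≈0.095. I'll open, go about 33 mm lower and grip again.

Call:
{"fn": "move_arm", "kwargs": {"motion": [[0,0,0,0,0,0,1],[0,0,0,0,0,0,1],[0,0,0,0,0,0,1],[0,0,0,0,0,0,1],[0,0,0,0,0,0,1],[0,0,0,0,0,0,1],[0,0,0,0,0,0,1],[0,0,0,0,0,0,1]]}}

```text
t: 6.25
tcp_pos: [0.4698, 0.2626, 0.0586]
eef_rot: [0.818, -0.575, -0.0, -0.0]
contact_force: [0.3, -0.5, -0.0]
grip_width: 0.0853
grip_force: 0.0
```

Call:
{"fn": "move_arm", "kwargs": {"motion": [[0,0,0.15,0,0,0,1],[0,0,0.15,0,0,0,1],[0,0,0.15,0,0,0,1],[0,0,0.15,0,0,0,1],[0,0,0.15,0,0,0,1],[0,0,0.08,0,0,0,1],[0,0,0,0,0,0,1],[0,0,0,0,0,0,1]]}}

```text
t: 7.05
tcp_pos: [0.4699, 0.2626, 0.0254]
eef_rot: [0.818, -0.575, -0.0, -0.0]
contact_force: [-0.2, 0.8, -0.0]
grip_width: 0.0857
grip_force: 0.0
```

Run:
```python
from plant import ctrl
from h import *
o=ctrl.get_obs();print({k:np.round(o[k],4) for k in("t","q","tcp_pos","contact_force","grip_width")})
f=ctrl.grab_frame("wrist");s=ctrl.grab_frame("scene");d=ctrl.grab_frame("side")
g=lambda im:(255*(im/255.)**.6).astype(np.uint8)
def crop(im,x,y): return cv2.resize(im[y:y+60,x:x+80],(400,300),interpolation=cv2.INTER_CUBIC)
cv2.imwrite("pics/m4.png",g(np.vstack([np.hstack([cv2.resize(f["img"],(400,300)),crop(s["img"],185,160)]),np.hstack([crop(d["img"],185,150),crop(d["img"],185,150)])]))[:,:,::-1])
```

```text
{'t': np.float64(7.05), 'q': array([ 3.6040e-01,  3.5550e-01, -3.3190e-01,  8.8330e-01,  1.0000e-04,
       -1.5565e+00]), 'tcp_pos': array([0.4699, 0.2626, 0.0254]), 'contact_force': array([-0.1903,  0.8459, -0.0341]), 'grip_width': np.float64(0.0857)}
```

View pics/m4.png

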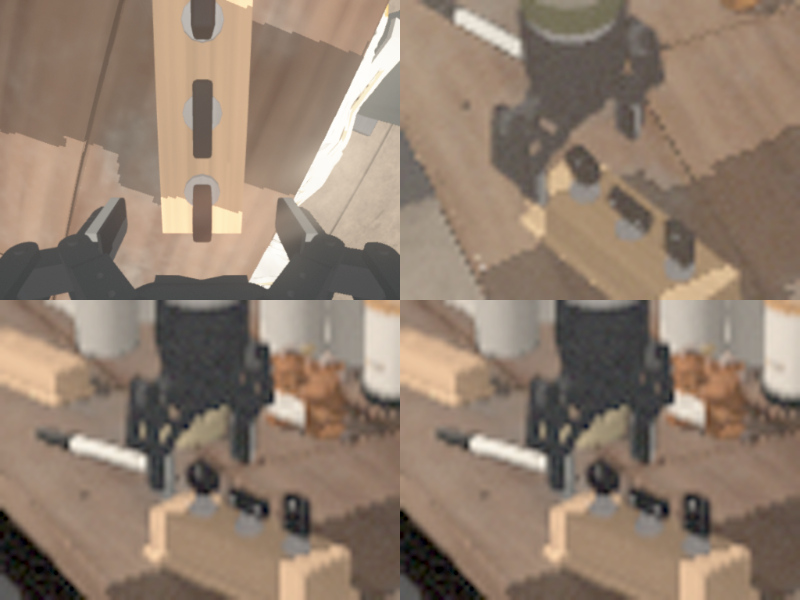

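The fingers straddle the round head with clearance to the block, and the other keys are untouched. Now I'll close.

Call:
{"fn": "move_arm", "kwargs": {"motion": [[0,0,0,0,0,0,0],[0,0,0,0,0,0,0],[0,0,0,0,0,0,0],[0,0,0,0,0,0,0],[0,0,0,0,0,0,0],[0,0,0,0,0,0,0],[0,0,0,0,0,0,0],[0,0,0,0,0,0,0]], "grip_force": 100}}

```text
t: 8.0
tcp_pos: [0.4701, 0.2627, 0.0256]
eef_rot: [0.818, -0.575, 0.0, -0.0]
contact_force: [-0.4, -0.5, 2.2]
grip_width: 0.0084
grip_force: 97.9
```

Call:
{"fn": "move_arm", "kwargs": {"motion": [[0,0,-0.15,0,0,0,0],[0,0,-0.25,0,0,0,0],[0,0,-0.4,0,0,0,0],[0,0,-0.45,0,0,0,0],[0,0,-0.45,0,0,0,0],[0,0,-0.45,0,0,0,0],[0,0,-0.45,0,0,0,0],[0,0,-0.25,0,0,0,0]]}}

```text
t: 8.8
tcp_pos: [0.4705, 0.2628, 0.1416]
eef_rot: [0.818, -0.575, 0.001, -0.001]
contact_force: [-0.2, 0.1, -1.4]
grip_width: 0.0086
grip_force: 97.6
```

Call:
{"fn": "move_arm", "kwargs": {"motion": [[0.3,0.04,0,0,0,0,0],[0.6,0.085,0,0,0,0,0],[0.7,0.09,0,0,0,0,0],[0.7,0.09,0,0,0,0,0],[0.7,0.09,0,0,0,0,0],[0.7,0.09,0,0,0,0,0],[0.7,0.09,0,0,0,0,0],[0.7,0.09,0,0,0,0,0]]}}

```text
t: 9.6
tcp_pos: [0.5133, 0.0597, 0.1384]
eef_rot: [0.818, -0.575, -0.001, 0.001]
contact_force: [0.4, -0.4, -1.1]
grip_width: 0.0085
grip_force: 97.6
```

Call:
{"fn": "move_arm", "kwargs": {"motion": [[0.7,0.1,0,0,0,0,0],[0.7,0.1,0,0,0,0,0],[0.7,0.1,0,0,0,0,0],[0.7,0.1,0,0,0,0,0],[0.7,0.1,0,0,0,0,0],[0.7,0.1,0,0,0,0,0],[0.4,0.06,0,0,0,0,0],[0,0,0,0,0,0,0]]}}

```text
t: 10.4
tcp_pos: [0.5512, -0.1226, 0.1384]
eef_rot: [0.817, -0.576, -0.0, 0.0]
contact_force: [0.2, 1.2, 0.0]
grip_width: 0.0083
grip_force: 97.6
```

Call:
{"fn": "move_arm", "kwargs": {"motion": [[0,0,0,0,0,0.051,0],[0,0,0,0,0,0.051,0],[0,0,0,0,0,0.051,0],[0,0,0,0,0,0.051,0],[0,0,0,0,0,0.051,0],[0,0,0,0,0,0.051,0],[0,0,0,0,0,0.051,0],[0,0,0,0,0,0.051,0]]}}

```text
t: 11.2
tcp_pos: [0.5508, -0.1191, 0.139]
eef_rot: [-0.595, 0.804, 0.001, -0.0]
contact_force: [0.3, -0.3, 0.1]
grip_width: 0.0082
grip_force: 97.5
```

Run:
```python
from plant import ctrl
from h import *
import pickle
o=ctrl.get_obs();f=ctrl.grab_frame("wrist");pickle.dump((o,f),open("f2.pkl","wb"))
print({k:np.round(o[k],4) for k in("t","q","tcp_pos","eef_rot","contact_force","grip_width")})
cv2.imwrite("pics/w2.png",f["img"][:,:,::-1])
print(proj(f,[[.539,-.156,.1]],o))
```

```text
{'t': np.float64(11.2), 'q': array([-3.5570e-01,  3.1410e-01, -9.1100e-02,  1.1670e+00,  5.0000e-04,
       -1.6296e+00]), 'tcp_pos': array([ 0.5508, -0.1191,  0.139 ]), 'eef_rot': array([-5.948e-01,  8.039e-01,  7.000e-04, -2.000e-04]), 'contact_force': array([ 0.2693, -0.3171,  0.0981]), 'grip_width': np.float64(0.0082)}
[[257.07288488 149.9105317 ]]
```

View pics/w2.png

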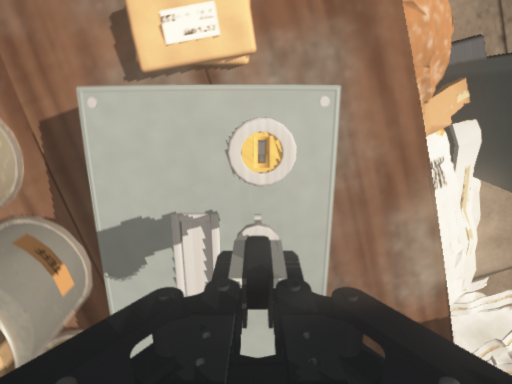

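The wrist view shows the lock ring centred near (263,152) with the keyway slot upright in the picture. The held key's collar edge is at about (258,223), its blade tip at about (258,215), and the packets are undisturbed at the top. I'll measure the lock centre, the safe yaw and the key's offset in the hand.

Run:
```python
from h import *
import pickle
o,f=pickle.load(open("f2.pkl","rb"));im=f["img"].astype(int)
M=R.from_quat(o["eef_rot"]).as_matrix();tl=lambda p:M.T@(p-o["tcp_pos"])
sub=im[110:195,220:305]
y=((sub[...,0]-sub[...,2])>70).astype(np.uint8)
cs,_=cv2.findContours(y,cv2.RETR_EXTERNAL,cv2.CHAIN_APPROX_NONE);c=max(cs,key=cv2.contourArea);e=cv2.minEnclosingCircle(c)
u=np.array(e[0])+[220,110];print("brass",u,e[1],tl(onz(ray(f,u,o),.1)))
w=((sub.min(2)>175)).astype(np.uint8)
cs,_=cv2.findContours(w,cv2.RETR_EXTERNAL,cv2.CHAIN_APPROX_NONE);c=max(cs,key=cv2.contourArea);print(cv2.boundingRect(c))
e=cv2.fitEllipse(cv2.convexHull(c));u=np.array(e[0])+[220,110];print("ring",u,e[1],tl(onz(ray(f,u,o),.103)))
k=im[130:175,245:282];m=(k.max(2)<150).astype(np.uint8)
n,_,st,ce=cv2.connectedComponentsWithStats(m)
for i in range(1,n):
    if st[i,4]>30: print("keyway",st[i],ce[i]+[245,130],tl(onz(ray(f,ce[i]+[245,130],o),.1)))
# safe rim edges: right edge and top edge
g=cv2.cvtColor(f["img"],cv2.COLOR_RGB2HSV)
def edge_row(r,lo,hi,rev=False):
    a=im[r,lo:hi,2].astype(float);d=np.abs(np.diff(cv2.GaussianBlur(a[None],(5,1),0)[0]));return lo+d.argmax()+.5
for nm,lo,hi,rows in(("R",322,350,range(110,240,10)),("L",75,105,range(95,210,10))):
    P=[]
    for r in rows: P.append(onz(ray(f,(edge_row(r,lo,hi),r),o),.1)[:2])
    P=np.array(P);vx,vy,_,_=cv2.fitLine(P.astype(np.float32),cv2.DIST_HUBER,0,.001,.001).ravel();print(nm,"yaw of y-axis deg",np.degrees(np.arctan2(-vx,vy))%180)
P=[]
for cc in range(110,320,10):
    a=im[75:100,cc,2].astype(float);d=np.abs(np.diff(cv2.GaussianBlur(a[:,None],(1,5),0)[:,0]));P.append(onz(ray(f,(cc,75+d.argmax()+.5),o),.1)[:2])
vx,vy,_,_=cv2.fitLine(np.array(P,np.float32),cv2.DIST_HUBER,0,.001,.001).ravel();print("top yaw",np.degrees(np.arctan2(vy,vx)))
print("tool y yaw",np.degrees(np.arctan2(-M[1,1],-M[0,1])))
for r in range(208,246,2): print(r,im[r,228:292:3].max(1))
for p in ((0,0,.0096),(.007,0,.0046),(.012,0,-.0204),(.012,0,-.0154),(0,.012,-.0204),(0,-.012,-.0204)): print(p,proj(f,o["tcp_pos"]+M@np.array(p),o).round(1))
```

```text
brass [261.36363602 152.        ] 20.785703659057617 [0.03737769 0.00329742 0.03897897]
(9, 8, 68, 67)
ring [262.93297577 150.91536331] (66.58248901367188, 67.48916625976562) [0.03858262 0.00428774 0.03597963]
keyway [ 14  10   8  22 156] [262.06410256 150.20512821] [0.03858086 0.00376104 0.03897892]
R yaw of y-axis deg 162.81152
L yaw of y-axis deg 162.80342
top yaw -17.234715
tool y yaw -17.009113265668432
208 [176 176 176 176 176 175 175 175 175 175 176 176 175 176 175 176 175 178
 178 179 179 179]
210 [177 177 177 176 175 174 174 174 175 175 176 175 176 175 176 175 175 178
 178 179 179 179]
212 [177 176 177 177 176 173 172 173 173 174 174 174 175 175 175 175 176 178
 178 179 179 179]
214 [176 176 177 176 175 172 173 172 172 155 156 167 175 175 176 178 177 178
 178 179 179 179]
216 [176 176 176 177 176 172 171 172 173 198 200 184 175 175 176 177 177 178
 178 178 179 178]
218 [175 176 176 176 174 172 171 171 171 213 216 188 175 177 177 177 177 177
 178 179 178 179]
220 [175 176 176 176 174 172 171 171 171 146 144 162 176 177 177 176 176 176
 176 178 178 178]
222 [176 176 176 176 17
[... 627 characters left out ...]
4 176 177 176]
236 [174 174 175 129 134 140 132 108  92  91  94  95 106 182 221 219 216 175
 175 177 176 176]
238 [173 173 174 128 133 133 114  60  61  62  62  63  63  75 217 216 209 179
 175 176 177 176]
240 [172 173 144 116 116 117  70  61  61  63  63  63  64  67 138 155 151 148
 173 178 178 176]
242 [173 173 125 111 112 111  60  62  62  62  64  65  65  66  99 134 118 135
 172 177 177 175]
244 [174 174 117 112 111 110  59  62  63  63  64  64  65  66  95 134 124 133
 169 175 176 176]
(0, 0, 0.0096) [[256.4 220.3]]
(0.007, 0, 0.0046) [[256.4 212.3]]
(0.012, 0, -0.0204) [[256.3 219.6]]
(0.012, 0, -0.0154) [[256.3 216.2]]
(0, 0.012, -0.0204) [[279.1 240.8]]
(0, -0.012, -0.0204) [[233.6 240.9]]
```

Call:
{"fn": "move_arm", "kwargs": {"motion": [[0.5,0.04,0,0,0,0,0],[0.49,0.04,0,0,0,0,0],[0,0,0.2,0,0,0.002,0],[0,0,0.2,0,0,0,0],[0,0,0.2,0,0,0,0],[0,0,0.1,0,0,0,0],[0,0,0,0,0,0,0],[0,0,0,0,0,0,0]]}}

```text
t: 12.05
tcp_pos: [0.5371, -0.157, 0.1113]
eef_rot: [-0.595, 0.804, 0.0, 0.0]
contact_force: [1.1, 0.8, -0.9]
grip_width: 0.0086
grip_force: 97.5
```

Run:
```python
from plant import ctrl
from h import *
o=ctrl.get_obs();print({k:np.round(o[k],4) for k in("t","tcp_pos","contact_force","torque","grip_width")})
f=ctrl.grab_frame("wrist");s=ctrl.grab_frame("scene");d=ctrl.grab_frame("side")
M=R.from_quat(o["eef_rot"]).as_matrix()
for p in ((0,0,.0096),): P=o["tcp_pos"]+M@np.array(p);print(P,proj(f,P,o),proj(s,P),proj(d,P))
def crop(im,x,y,w,h): return cv2.resize(im[y:y+h,x:x+w],(400,300),interpolation=cv2.INTER_CUBIC)
u=proj(s,P)[0].astype(int);v=proj(d,P)[0].astype(int)
cv2.imwrite("pics/m5.png",np.vstack([np.hstack([crop(f["img"],208,180,100,75),crop(s["img"],u[0]-24,u[1]-18,48,36)]),np.hstack([crop(d["img"],v[0]-24,v[1]-18,48,36)]*2)])[:,:,::-1])
```

```text
{'t': np.float64(12.05), 'tcp_pos': array([ 0.5371, -0.157 ,  0.1113]), 'contact_force': array([ 1.0938,  0.8276, -0.9105]), 'torque': array([-0.0483, -0.0421, -0.0695]), 'grip_width': np.float64(0.0086)}
[ 0.53708831 -0.15696257  0.10169087] [[256.4428841  220.33624121]] [[291.76748074 272.40210441]] [[297.65809086 220.86279681]]
```

View pics/m5.png

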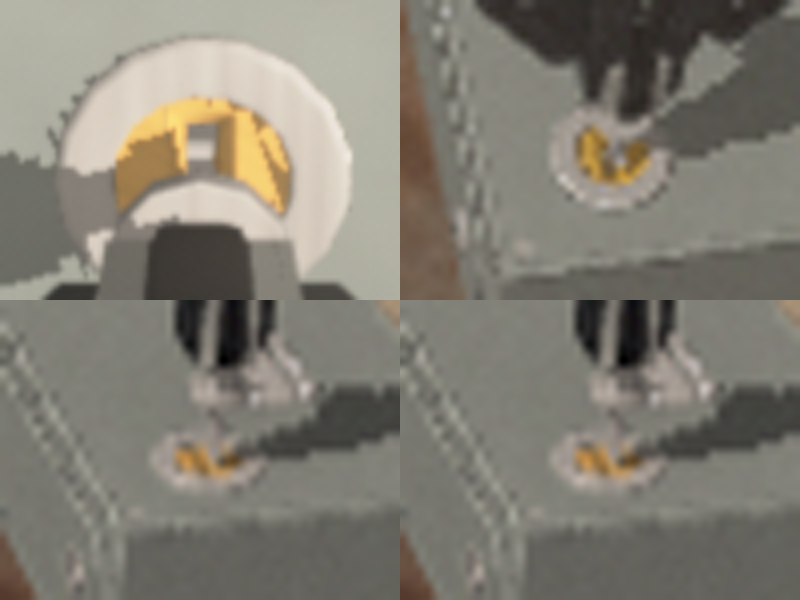

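The blade tip stands over the keyway, at (200,145) in the wrist crop, and is centred on the brass plug. I'll lower it slowly.

Call:
{"fn": "move_arm", "kwargs": {"motion": [[0,0,0.05,0,0,0,0],[0,0,0.05,0,0,0,0],[0,0,0.05,0,0,0,0],[0,0,0.05,0,0,0,0],[0,0,0.05,0,0,0,0],[0,0,0,0,0,0,0]]}}

```text
t: 12.8
tcp_pos: [0.5373, -0.1566, 0.101]
eef_rot: [-0.595, 0.804, 0.001, 0.001]
contact_force: [2.2, 2.0, -1.5]
grip_width: 0.0082
grip_force: 97.5
```

Call:
{"fn": "move_arm", "kwargs": {"motion": [[0,0,0.05,0,0,0,0],[0,0,0.05,0,0,0,0],[0,0,0,0,0,0,0]]}}

```text
t: 13.1
tcp_pos: [0.5374, -0.1567, 0.0974]
eef_rot: [-0.595, 0.804, 0.0, 0.001]
contact_force: [2.6, 4.5, 1.6]
grip_width: 0.008
grip_force: 98.0
```

```bash
cat > st.py <<'E'
from plant import ctrl
from h import *
o=ctrl.get_obs();M=R.from_quat(o["eef_rot"]).as_matrix()
print(round(o["t"],2),"tcp",o["tcp_pos"].round(4),"F tool",(M.T@o["contact_force"]).round(1),"T tool",(M.T@o["torque"]).round(3),"yaw",np.degrees(np.arctan2(-M[1,1],-M[0,1])).round(2),"q6",o["q"][5].round(3),"grip",o["grip_width"].round(4))
E
python3 st.py
```

```text
Traceback (most recent call last):
  File "st.py", line 4, in <module>
    print(round(o["t"],2),"tcp",o["tcp_pos"].round(4),"F tool",(M.T@o["contact_force"]).round(1),"T tool",(M.T@o["torque"]).round(3),"yaw",np.degrees(np.arctan2(-M[1,1],-M[0,1])).round(2),"q6",o["q"][5].round(3),"grip",o["grip_width"].round(4))
                                                                                                                                                                                                                           ^^^^^^^^^^^^^^^^^^^^^
AttributeError: 'float' object has no attribute 'round'
```

Call:
{"fn": "move_arm", "kwargs": {"motion": [[-0.02,-0.005,0,0,0,0,0],[0,0,0,0,0,0,0]]}}

```text
t: 13.3
tcp_pos: [0.5375, -0.1565, 0.0974]
eef_rot: [-0.594, 0.804, 0.0, 0.0]
contact_force: [1.2, 3.4, 1.2]
grip_width: 0.0081
grip_force: 98.0
```

```bash
sed -i 's/o\["t"\],2/float(o["t"]),2/;s/o\["q"\]\[5\].round(3)/round(float(o["q"][5]),3)/;s/o\["grip_width"\].round(4)/round(float(o["grip_width"]),4)/' st.py; python3 st.py
```

```text
13.3 tcp [ 0.5375 -0.1565  0.0974] F tool [-3.6 -0.2 -1.2] T tool [ 0.016 -0.956  0.009] yaw -17.06 q6 -1.7 grip 0.0081
```

Call:
{"fn": "move_arm", "kwargs": {"motion": [[-0.01,0,0.03,0,0,0.064,0],[0,0,0.03,0,0,-0.064,0],[0,0,0.03,0,0,-0.064,0],[0,0,0.03,0,0,0.064,0],[0,0,0.03,0,0,0.064,0],[0,0,0.03,0,0,-0.064,0],[0,0,0.03,0,0,-0.064,0],[0,0,0.03,0,0,0.064,0]]}}

```text
t: 14.1
tcp_pos: [0.5375, -0.1563, 0.0887]
eef_rot: [-0.595, 0.804, -0.0, 0.0]
contact_force: [-1.6, 5.5, 11.5]
grip_width: 0.0082
grip_force: 99.4
```

```bash
python3 st.py
```

```text
14.1 tcp [ 0.5375 -0.1563  0.0887] F tool [ -4.8   3.1 -11.5] T tool [-0.685 -1.009  0.006] yaw -17.03 q6 -1.7 grip 0.0082
```

Call:
{"fn": "move_arm", "kwargs": {"motion": [[-0.01,0.01,0.03,0,0,0.064,0],[0,0,0.03,0,0,-0.064,0],[0,0,0.03,0,0,-0.064,0],[0,0,0.03,0,0,0.064,0],[0,0,0.03,0,0,0.064,0],[0,0,0.03,0,0,-0.064,0],[0,0,0.03,0,0,-0.064,0],[0,0,0.03,0,0,0.064,0]]}}

```text
t: 14.9
tcp_pos: [0.5376, -0.1561, 0.0795]
eef_rot: [-0.595, 0.804, -0.001, 0.0]
contact_force: [-2.8, 5.1, 16.2]
grip_width: 0.0085
grip_force: 100.2
```

```bash
python3 st.py
```

```text
14.9 tcp [ 0.5376 -0.1561  0.0795] F tool [ -4.1   4.2 -16.2] T tool [-0.798 -0.9    0.007] yaw -17.02 q6 -1.699 grip 0.0085
```

Call:
{"fn": "move_arm", "kwargs": {"motion": [[0,0.01,0.02,0,0,0.064,0],[0,0,0.02,0,0,-0.064,0],[0,0,0.01,0,0,-0.064,0],[0,0,0,0,0,0.064,0]]}}

```text
t: 15.3
tcp_pos: [0.5376, -0.1562, 0.0795]
eef_rot: [-0.595, 0.804, -0.002, 0.001]
contact_force: [-4.3, 4.5, 20.4]
grip_width: 0.0084
grip_force: 100.9
```

```bash
python3 st.py
```

```text
15.3 tcp [ 0.5376 -0.1562  0.0795] F tool [ -3.    5.3 -20.4] T tool [-1.271 -0.856 -0.037] yaw -17.03 q6 -1.699 grip 0.0084
```

It stopped at TCP z 0.0795, where I predicted home. I'll try the turn.

Call:
{"fn": "move_arm", "kwargs": {"motion": [[0,0,0,0,0,0.08,0],[0,0,0,0,0,0.08,0],[0,0,0,0,0,0.08,0],[0,0,0,0,0,0.08,0]]}}

```text
t: 15.7
tcp_pos: [0.5375, -0.1564, 0.0794]
eef_rot: [-0.373, 0.928, -0.002, 0.001]
contact_force: [-4.9, 5.2, 20.7]
grip_width: 0.0086
grip_force: 100.9
```

```bash
python3 st.py
python3 - <<'E'
from plant import ctrl
from h import *
f=ctrl.grab_frame("scene");im=f["img"]
print(proj(f,[.5376,-.1562,.1]))
E
```

```text
15.7 tcp [ 0.5375 -0.1564  0.0794] F tool [ -0.1   7.1 -20.8] T tool [-1.608  0.09  -0.109] yaw -46.16 q6 -1.191 grip 0.0086
[[291.74260819 272.42255248]]
```

Call:
{"fn": "move_arm", "kwargs": {"motion": [[0,0.01,0,0,0,0.08,0],[0,0,0,0,0,0.08,0],[0,0,0,0,0,0.08,0],[0,0,0,0,0,0.08,0],[0,0,0,0,0,0.08,0],[0,0,0,0,0,0.08,0]]}}

```text
t: 16.35
tcp_pos: [0.5373, -0.1559, 0.0795]
eef_rot: [-0.006, 1.0, -0.001, 0.001]
contact_force: [-4.1, 4.9, 20.5]
grip_width: 0.0084
grip_force: 100.9
```

```bash
python3 st.py
```

```text
16.35 tcp [ 0.5373 -0.1559  0.0795] F tool [  4.    4.9 -20.5] T tool [-1.19   1.012 -0.123] yaw -89.36 q6 -0.437 grip 0.0084
```

Call:
{"fn": "move_arm", "kwargs": {"motion": [[0,0,0,0,0,0.08,0],[0,0,0,0,0,0.08,0],[0,0,0,0,0,0.08,0],[0,0,0,0,0,0.08,0],[0,0,0,0,0,0,0]]}}

```text
t: 16.85
tcp_pos: [0.5372, -0.1558, 0.0794]
eef_rot: [0.242, 0.97, -0.001, 0.002]
contact_force: [-4.6, 4.5, 20.4]
grip_width: 0.0081
grip_force: 101.0
```

```bash
python3 st.py
```

```text
16.85 tcp [ 0.5372 -0.1558  0.0794] F tool [  6.1   1.8 -20.4] T tool [-0.522  1.53  -0.147] yaw -118.01 q6 0.063 grip 0.0081
```

Call:
{"fn": "move_arm", "kwargs": {"motion": [[0,0,0,0,0,0.03,0],[0,0,0,0,0,0,0]]}}

```text
t: 17.05
tcp_pos: [0.5372, -0.1558, 0.0795]
eef_rot: [0.264, 0.965, -0.001, 0.002]
contact_force: [-4.6, 5.5, 20.1]
grip_width: 0.0084
grip_force: 101.0
```

```bash
python3 st.py
```

```text
17.05 tcp [ 0.5372 -0.1558  0.0795] F tool [  6.7   2.4 -20.1] T tool [-0.433  1.573 -0.3  ] yaw -120.58 q6 0.108 grip 0.0084
```

The torque doubled over the last 2.6°, so the plug is at its stop. I'll check the shutter through the slot pixels, before and after.

```bash
python3 - <<'E'
from plant import ctrl
from h import *
import pickle
o0,F=pickle.load(open("f0.pkl","rb"));a=np.radians(-17.2)
Rz=np.array([[np.cos(a),-np.sin(a)],[np.sin(a),np.cos(a)]])
lock=np.array([.538,-.156]);org=lock-Rz@np.array([-.035,-.082])
for n in("scene","side"):
    f=ctrl.grab_frame(n)
    for dx in (-.007,0,.007):
        P=[np.append(org+Rz@np.array([.012+dx,.026+dy]),.1) for dy in np.linspace(-.05,.05,6)]
        px=proj(f,np.array(P)).round().astype(int)
        print(n,dx,[ (int(F[n]["img"][v,u].mean()),int(f["img"][v,u].mean())) for u,v in px])
E
python3 st.py
```

```text
scene -0.007 [(102, 49), (150, 51), (149, 84), (99, 97), (95, 83), (144, 113)]
scene 0 [(156, 48), (157, 48), (155, 79), (154, 108), (154, 93), (154, 138)]
scene 0.007 [(158, 51), (161, 49), (149, 65), (158, 136), (156, 128), (153, 136)]
side -0.007 [(114, 59), (151, 41), (150, 23), (149, 27), (148, 34), (119, 35)]
side 0 [(153, 91), (152, 87), (152, 24), (150, 33), (148, 27), (135, 30)]
side 0.007 [(142, 148), (139, 173), (155, 46), (128, 31), (131, 53), (128, 36)]
17.15 tcp [ 0.5372 -0.1558  0.0795] F tool [  6.2   2.4 -20. ] T tool [-0.444  1.529 -0.297] yaw -120.53 q6 0.107 grip 0.0083
```

Run:
```python
from plant import ctrl
from h import *
a=np.radians(-17.2)
Rz=np.array([[np.cos(a),-np.sin(a)],[np.sin(a),np.cos(a)]])
lock=np.array([.538,-.156]);org=lock-Rz@np.array([-.035,-.082])
for n in("side","scene","wrist"):
    o=ctrl.get_obs();f=ctrl.grab_frame(n)
    for dx in np.arange(-.04,.045,.005):
        P=[np.append(org+Rz@np.array([.012+dx,.026+dy]),.1) for dy in np.linspace(-.07,.09,12)]
        px=proj(f,np.array(P),o if n=="wrist" else None).round().astype(int)
        print(n,round(dx*1e3),[int(f["img"][v,u].mean()) if 0<=v<384 and 0<=u<512 else -1 for u,v in px])
```

```text
side -40 [117, 57, 35, 122, 121, 125, 124, 126, 128, 125, 126, 120]
side -35 [32, 133, 46, 120, 121, 125, 124, 125, 127, 127, 127, 124]
side -30 [43, 36, 135, 79, 123, 124, 122, 126, 125, 127, 126, 129]
side -25 [45, 32, 35, 71, 85, 122, 123, 128, 127, 129, 130, 129]
side -20 [52, 37, 23, 34, 23, 70, 114, 131, 154, 156, 127, 146]
side -15 [94, 62, 27, 24, 23, 30, 45, 169, 187, 157, 128, 129]
side -10 [117, 101, 85, 25, 24, 24, 32, 53, 81, 117, 127, 128]
side -5 [119, 143, 81, 34, 26, 20, 20, 34, 36, 62, 125, 125]
side 0 [90, 141, 90, 28, 27, 24, 26, 42, 34, 34, 35, 127]
side 5 [79, 147, 136, 171, 23, 23, 48, 43, 33, 41, 35, 37]
side 10 [73, 84, 138, 161, 147, 28, 42, 88, 40, 22, 35, 38]
side 15 [65, 76, 132, 140, 144, 116, 30, 86, 95, 29, 30, 33]
side 20 [67, 59, 119, 125, 124, 124, 57, 75, 90, 96, 80, 37]
side 25 [64, 68, 89, 123, 122, 123, 126, 46, 63, 94, 94, 67]
side 30 [64, 89, 65, 125, 124, 128, 125, 103, 50, 52, 93, 95]
side 35 [68, 88, 66, 127, 124, 123, 125, 125, 127, 36, 39, 93]
side 40 [67, 65, 67, 91, 125, 125, 128, 126, 125, 126, 30, 45]
scene -40 [50, 47, 54, 57, 58, 66
[... 1418 characters left out ...]
1, -1, -1, -1]
wrist -10 [85, 129, 136, 143, 143, 143, 142, -1, -1, -1, -1, -1]
wrist -5 [78, 106, 133, 140, 144, 144, 142, -1, -1, -1, -1, -1]
wrist 0 [73, 83, 116, 121, 129, 123, 121, -1, -1, -1, -1, -1]
wrist 5 [69, 73, 227, 222, 224, 217, 221, -1, -1, -1, -1, -1]
wrist 10 [64, 64, 120, 217, 213, 202, 228, -1, -1, -1, -1, -1]
wrist 15 [70, 61, 64, 221, 223, 221, 221, -1, -1, -1, -1, -1]
wrist 20 [69, 64, 62, 188, 185, 189, 187, -1, -1, -1, -1, -1]
wrist 25 [68, 63, 60, 151, 185, 187, 187, -1, -1, -1, -1, -1]
wrist 30 [44, 111, 58, 63, 186, 191, 184, -1, -1, -1, -1, -1]
wrist 35 [42, 111, 62, 60, 187, 188, 185, -1, -1, -1, -1, -1]
wrist 40 [34, 55, 62, 59, 72, 185, 187, -1, -1, -1, -1, -1]
```

Run:
```python
from plant import ctrl
from h import *
import pickle
a=np.radians(-17.2)
Rz=np.array([[np.cos(a),-np.sin(a)],[np.sin(a),np.cos(a)]])
lock=np.array([.538,-.156]);org=lock-Rz@np.array([-.035,-.082])
o2,f2=pickle.load(open("f2.pkl","rb"));o=ctrl.get_obs();f=ctrl.grab_frame("wrist")
for nm,oo,ff in(("before",o2,f2),("now",o,f)):
  print(nm,"cam in safe frame",np.append(Rz.T@(ray(ff,(256,192),oo)[0][:2]-org)-[.012,.026],ray(ff,(256,192),oo)[0][2]-.1).round(3))
  for dx in np.arange(-.018,.0185,.002):
    P=[np.append(org+Rz@np.array([.012+dx,.026+dy]),.1) for dy in (-.045,-.03,-.015,0.005)]
    px=proj(ff,np.array(P),oo).round().astype(int)
    print(round(dx*1e3),[ff["img"][v,u].tolist() if 0<=v<384 and 0<=u<512 else -1 for u,v in px])
```

```text
before cam in safe frame [-0.046 -0.142  0.218]
-18 [[228, 221, 210], [73, 71, 67], [53, 52, 50], [41, 40, 39]]
-16 [[220, 210, 197], [217, 207, 194], [53, 53, 50], [43, 42, 41]]
-14 [[204, 194, 182], [209, 198, 185], [56, 55, 52], [45, 45, 44]]
-12 [[133, 127, 120], [132, 126, 119], [130, 124, 117], [45, 44, 44]]
-10 [[134, 128, 120], [132, 127, 119], [130, 124, 117], [45, 45, 44]]
-8 [[212, 202, 189], [149, 142, 133], [134, 128, 120], [46, 46, 45]]
-6 [[221, 211, 200], [220, 210, 197], [217, 207, 194], [46, 46, 44]]
-4 [[221, 211, 199], [220, 211, 197], [219, 209, 195], [45, 45, 44]]
-2 [[221, 212, 198], [219, 208, 195], [218, 206, 193], [43, 42, 42]]
0 [[221, 211, 198], [220, 210, 197], [218, 207, 194], [42, 42, 41]]
2 [[225, 217, 204], [224, 216, 203], [222, 214, 201], [45, 44, 43]]
4 [[223, 215, 201], [224, 216, 203], [223, 215, 202], [61, 60, 57]]
6 [[213, 203, 190], [222, 214, 200], [221, 212, 200], [101, 97, 91]]
8 [[147, 142, 132], [215, 205, 192], [198, 191, 178], [123, 119, 112]]
10 [[130, 124, 117], [225, 219, 205], [230, 222, 211], [155, 148, 139]]
12 [[136, 130, 122], [
[... 948 characters left out ...]
8]]
0 [[116, 115, 107], [128, 125, 116], [128, 125, 116], [127, 124, 115]]
2 [[208, 199, 186], [240, 234, 225], [239, 232, 223], [235, 228, 220]]
4 [[234, 228, 219], [235, 228, 219], [236, 229, 219], [235, 228, 219]]
6 [[145, 140, 131], [203, 196, 184], [171, 170, 158], [169, 168, 155]]
8 [[72, 72, 69], [172, 171, 157], [175, 174, 162], [187, 186, 172]]
10 [[68, 68, 65], [212, 202, 190], [214, 205, 191], [240, 233, 224]]
12 [[66, 66, 63], [245, 240, 232], [248, 243, 235], [239, 233, 224]]
14 [[65, 64, 62], [233, 226, 218], [234, 227, 218], [234, 227, 218]]
16 [[64, 63, 61], [216, 207, 194], [219, 208, 195], [217, 207, 193]]
18 [[63, 62, 61], [189, 191, 176], [191, 191, 176], [194, 196, 179]]
```

The slot now shows the grey interior (148,146,135) where the warm-coloured shutter (220,210,197) was before. Only the shutter's retracted edge is left, at the far side. The torque is at the stop and the push and grip are steady, so I'll hand in.

```bash
python3 -c "
from plant import ctrl
print(ctrl.finish_job())"
```

```text
the job is handed in; nothing more can be done
None
```

I handed the job in with the round-headed key fully home, turned to its stop and still gripped and held there; the slot pixels show the shutter drawn clear of the slot, and the arm never touched the other two keys or the packets.

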